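Reload the label dispenser and pack the case of jars

TASK

Take the empty cardboard core off the label dispenser's spindle and put it in the steel waste tray, set the fresh label roll right down on the spindle, and only then push the dispenser's feed lever all the way over, away from the robot. Also stand every loose jar upright in the divided case, one to a cell, beside the jar that is already packed there. Leave the other things on the table where they are.

Things in the scene. Friction and masses are not known exactly. Their poses are not given: they have to be found in the camera images.
- case: divided cardboard case fixed to the table, 181 x 269 mm outside, 40 mm high, open at the top, 5 mm floor, walls and dividers; 2 x 3 square cells, each 83 mm inside at 88 mm pitch: cell centres at x = -44, +44 mm and y = -88, 0, +88 mm in its frame. Origin at the centre of its underside (on the table), x across the two rows, y along the three.
- jar1: loose closed jar, filled with tan pods, with a clear neck band and a flat white screw lid, a 60 mm diameter, 80 mm tall straight cylinder, heavier at the bottom, stands on the table; origin at the centre of its underside, z up through the lid. Absent in some runs.
- jar2: loose closed jar, filled with tan pods, with a clear neck band and a flat white screw lid, a 60 mm diameter, 80 mm tall straight cylinder, heavier at the bottom, stands on the table; origin at the centre of its underside, z up through the lid. Absent in some runs.
- jar3: loose closed jar, filled with tan pods, with a clear neck band and a flat white screw lid, a 60 mm diameter, 80 mm tall straight cylinder, heavier at the bottom, stands on the table; origin at the centre of its underside, z up through the lid. Absent in some runs.
- jar4: loose closed jar, filled with tan pods, with a clear neck band and a flat white screw lid, a 60 mm diameter, 80 mm tall straight cylinder, heavier at the bottom, stands on the table; origin at the centre of its underside, z up through the lid. Absent in some runs.
- jar5: loose closed jar, filled with tan pods, with a clear neck band and a flat white screw lid, a 60 mm diameter, 80 mm tall straight cylinder, heavier at the bottom, stands on the table; origin at the centre of its underside, z up through the lid. Absent in some runs.
- packed1: jar of the same kind already packed, standing in a cell of the case; origin at the centre of its underside. Just one of packed1 to packed3 is present.
- packed2: jar of the same kind already packed, standing in a cell of the case; origin at the centre of its underside. Just one of packed1 to packed3 is present.
- packed3: jar of the same kind already packed, standing in a cell of the case; origin at the centre of its underside. Just one of packed1 to packed3 is present.
- dispenser: grey label dispenser fixed to the table: base plate 20 mm high from x = -60 to +100 mm and y = -110 to +110 mm in its frame (origin on the table). The steel spindle stands at x = 0, y = -50 mm; the feed lever at x = 0, y = +65 mm; an aluminium peel bar 70 mm high (82 mm with its roller) runs along y at x = 80 to 100 mm. Its x axis points away from the robot, within 0.25 rad.
- spindle_foot (a point): centre of the spindle's foot, on the top face of the dispenser's base plate (20 mm above the table); the spindle is a fixed upright pin of 20 mm diameter, z along it
- spindle_tip (a point): tip of the spindle, 65 mm above spindle_foot; the top 7 mm taper to 10 mm diameter
- core: empty cardboard core, a tube of 33 mm outside and 27 mm inside diameter, 50 mm tall, at the start standing on the spindle down on the base plate; origin at the centre of its lower end, z along the tube
- roll: fresh roll of white labels, 60 mm outside diameter, 45 mm tall, through hole 30 mm, stands upright on the table; origin at the centre of its underside, z along the hole
- tray: open steel waste tray fixed to the table, 130 x 130 mm outside, 45 mm high, 4 mm walls and floor; origin at the centre of its underside
- feed_lever (a joint): angle of the dispenser's black feed lever (rad): about 0 at the start, when it leans towards the robot (dispenser -x) ; grows as it swings over to dispenser +x, away from the robot, to its stop at 1.0. It has light friction and stays where it is left; it turns about a line parallel to dispenser y.
- feed_lever_tip (a point): centre of the lever's 26 mm ball knob, on a 10 mm rod 80 mm from its pivot; the pivot is 42 mm above the table at dispenser x = 0, y = +65 mm; at joint 0 the rod leans 0.5 rad to dispenser -x (ball 112 mm above the table), at 1.0 it leans 0.5 rad to +x
- clamshells: bystander: small stack of clear clamshell packs, 70 x 50 x 47 mm, loose among the jars; origin at the centre of its underside
- tin: bystander: squat steel tin, 66 mm diameter, 46 mm tall, loose beside the tray; origin at the centre of its underside
There are look-alikes about, which are no part of the job. Leave any green look-alike of the jar1 alone.

How it is judged (in metres and radians):
On the way, in this order (a step that is already met when the one before it is completed fails the run):
1. the empty core is off the spindle (horizontal distance between core and spindle_foot above 0.06 m), for 0.2 s.
2. the label roll sits right down on the spindle (horizontal distance between roll and spindle_foot below 0.01 m and z of roll in the frame of spindle_foot below 0.006 m and angle between roll's own z axis and vertical below 0.1 rad and linear speed of roll below 0.03 m/s), for 0.2 s.
3. the feed lever is pushed over (value of joint feed_lever above 0.85 rad), for 0.2 s.
At the end, for the whole second after the job is handed in: Roll upright on the spindle (0.1 rad), within 10 mm of its axis and 6 mm of the base plate; lever beyond 0.85 rad; core inside the tray; every jar, the packed one too, stands in a case cell, upright within 0.12 rad, underside at most 7 mm above the floor; all at rest (all of step 2 and value of joint feed_lever above 0.85 rad and x of core in the frame of tray between -0.06 and 0.06 m and y of core in the frame of tray between -0.06 and 0.06 m and z of core in the frame of tray below 0.03 m and linear speed of each of core, jar1, jar2, jar3, jar4, jar5, packed1, packed2, packed3 below 0.03 m/s and x of jar1 in the frame of case between -0.085 and 0.085 m and y of jar1 in the frame of case between -0.13 and 0.13 m and z of each of jar1, jar2, jar3, jar4, jar5, packed1, packed2, packed3 in the frame of case below 0.012 m and angle between each of jar1, jar2, jar3, jar4, jar5, packed1, packed2, packed3's own z axis and vertical below 0.12 rad and x of jar2 in the frame of case between -0.085 and 0.085 m and y of jar2 in the frame of case between -0.13 and 0.13 m and x of jar3 in the frame of case between -0.085 and 0.085 m and y of jar3 in the frame of case between -0.13 and 0.13 m and x of jar4 in the frame of case between -0.085 and 0.085 m and y of jar4 in the frame of case between -0.13 and 0.13 m and x of jar5 in the frame of case between -0.085 and 0.085 m and y of jar5 in the frame of case between -0.13 and 0.13 m and x of packed1 in the frame of case between -0.085 and 0.085 m and y of packed1 in the frame of case between -0.13 and 0.13 m and x of packed2 in the frame of case between -0.085 and 0.085 m and y of packed2 in the frame of case between -0.13 and 0.13 m and x of packed3 in the frame of case between -0.085 and 0.085 m and y of packed3 in the frame of case between -0.13 and 0.13 m); the robot touches nothing.
It fails at once if the feed lever is pushed over before the roll is on the spindle (value of joint feed_lever above 0.85 rad and horizontal distance between roll and spindle_foot above 0.03 m).
It fails at once if the clamshells is moved more than 6 cm (distance of clamshells from where it was at the start of the episode above 0.06 m).
It fails at once if the tin is moved more than 6 cm (distance of tin from where it was at the start of the episode above 0.06 m).
Of jar1, jar2, jar3, jar4, jar5 only 3 to 5 are there at a start; the rules pass over those that are not, and their reading is None.
Of packed1, packed2, packed3 only 1 to 1 are there at a start; the rules pass over those that are not, and their reading is None.
At some moment in a run one of jar1, jar2, jar3, jar4, jar5 may be knocked a few centimetres aside while the robot is not near it.
It also fails if it takes over 210 s, if anything falls off the work surface, if the arm or the gripper's body presses on something with over 40 N, if the wrist force passes 120 N, or if a joint passes its speed limit or range.

ROBOT

A 6-joint arm with a two-finger parallel gripper is mounted at the origin on the work surface. World frame = base frame: x ahead of the robot, y to its left, z up, the work surface at z = 0. Lengths are in mm, angles in rad, forces in N, time in s.
With the tool pointing down it reaches from about 275 to 1000 mm from the base axis. Payload 8.4 kg.
Tool frame: the origin (TCP) lies midway between the tips of the shut fingers; the grasp point (between the pads) lies 19 mm behind it; y points along the fingers, z is the direction in which the jaws open and shut, and the axes are right-handed (so a half turn about y gives the same grasp; the last joint's range is limited). The gripper opens to 85 mm and grips with 20 to 120 N. Pads are 22 mm wide; open, the fingers measure 114 mm over their backs; the gripper's body (76 mm by 85 mm) begins 54 mm behind the grasp point. The pads swing forward as they close: fully open they stand 13 mm farther back than shut.
Start: joints at [-1.103, 0.353, 1.633, -0, 1.155, -0.002], TCP at [282.941, -557.29, 231.281] pointing down, gripper open.
Joint ranges: [-2.63, 2.63], [-0.92, 2.1], [0.06, 2.66], [-1.3, 4.44], [0, 2.69], [-3.02, 3.02]. Speed limits (rad/s): [2.22, 2.22, 2.79, 3.14, 3.14, 3.14].

INTERFACE

Orientations are given as [roll, pitch, yaw] about the fixed x, y, z axes, in that order (R = Rz(yaw) Ry(pitch) Rx(roll)).
In Python, from rig import r gives the robot as it stands. The module is installed in compiled form; this text tells all that it offers.
- The arm moves only by the tool apply_moves, never from a script. Its argument "plan" is text: rows parted by semicolons, each of 7 numbers parted by spaces: the shift along the tool's x, y, z in cm, then the turn, a rotation vector about the tool's x, y, z in degrees, then the closure, from 0 (fully open) to 1 (shut). A call has 1 to 20 rows; each row shifts and turns the pose as measured when the row begins, along the tool's axes as they then stand; what a row does not reach is not made up. A row lasts 1/10 s, in which the tool goes at most 50 mm and 8.59 degrees, less where a joint would pass 70% of its speed; a pose out of reach is approached as far as the arm can. A call is refused whole if a number of a shift passes 5 or a number of a turn 8.59, either way. A call with a gripper value outside its range is refused whole. The fingers move at their own pace and stop on an object; "squeeze" is the grip in N (left out, the last holds). Time passes only in rows, so rows that do not move let the fingers close. It gives the time, the measured TCP pose, the force and the opening at its end, in the units of the state.
- r.sense(): the state, without advancing time (a new reading comes with each control period).
- r.grab_frame(name): name is "scene" or "side" or "wrist"; returns the picture (480x640x3 uint8, blue, green, red); there is no depth.
- r.get_calibration(name): a dict with "vertical_fov" (degrees; the focal length in pixels is half the picture's height over the tangent of half this angle, whatever the lens; pixels are square), "cx", "cy" (the principal point, pixels), "R" (3x3) and "t" (3): a world point X has camera coordinates R X + t; the wrist camera has in their place "hand_eye" (4x4, takes a point from camera to tool coordinates, whose origin is the TCP and whose axes are the tool frame's). Camera axes: x right, y down, z forward; pixel columns grow to the right and rows downward; lengths in mm; the calibration is good to about 2 mm. A picture is of the moment at which its call begins: read the wrist's pose just before it. get_calibration takes no time and is no camera call.
- r.sign_off(): hands the job in, once; it reports no verdict.
The state is a dict: "clock": time; "qpos": joint angles; "qvel": joint speeds; "joint_efforts": joint torques, N m; "eef_pos": TCP position; "tcp_rot": TCP orientation; "contact_force": force on the tool from outside, world axes, zero at the start; "wrist_torque": the same for the moment, N m; "opening": opening from 0.0 (shut) to 1.0 (fully open).
Only numpy, scipy, OpenCV 4.12 (cv2) and the standard library are available. Lean on these libraries where they do the work, as an engineer would, in place of code of your own. Each camera call takes 0.05 s, during which the arm holds its last target. There are 200 camera calls.

## Working session

There is one attempt and no reset: what is moved stays moved. The work goes in short steps, Python scripts to look and compute and a tool call to move; the robot and the scene stay as the last step left them, time stands still between calls to the robot, and variables do not carry over. Pictures are saved under pics/ and viewed, about 12 in all and at most 16, crops included, and the job is handed in when it is done.

Besides the shell and the picture viewer there is one more tool, called after "Emit:" as name(argument=value, ...), one argument or row to a line, values as JSON. apply_moves: Moves the arm, as the interface text tells. Its arguments: {"type":"object","properties":{"plan":{"type":"string"},"squeeze":{"type":"number"}},"required":["plan"]}

```bash
mkdir -p pics
python3 - <<'E'
from rig import r
import cv2,numpy as np
s=r.sense();print(s)
for n in("scene","side","wrist"):
    c=r.get_calibration(n);print(n,c)
    im=r.grab_frame(n);cv2.imwrite(f"pics/{n}0.png",im)
E
```

```text
{'clock': 0.0, 'qpos': array([-1.10340459e+00,  3.53667533e-01,  1.63415726e+00, -1.47257726e-05,
        1.15520387e+00, -2.40875023e-03]), 'qvel': array([ 0.00115537,  0.00098653,  0.00012875,  0.00116665, -0.00110095,
        0.0002137 ]), 'joint_efforts': array([ 3.66169246e-03, -6.05245757e+01, -3.42059147e+01,  7.25510063e-05,
        9.48107103e-03,  8.32178358e-06]), 'eef_pos': array([ 282.71183445, -556.851485  ,  230.53968379]), 'tcp_rot': array([-1.57223236e+00, -1.00047040e-05, -2.67178620e+00]), 'contact_force': array([ 1.09474534, -0.33607555,  0.1320428 ]), 'wrist_torque': array([-0.0101538 ,  0.05507357, -0.03747169]), 'opening': 0.9960467861090702}
scene {'vertical_fov': 51.14417089965542, 'cx': 326.0967240118643, 'cy': 240.86253412569508, 'R': array([[-0.89211828,  0.45179364,  0.00273605],
       [ 0.29363846,  0.58440393, -0.75647108],
       [-0.34336779, -0.67405827, -0.65402142]]), 't': array([ 401.76948156,  -61.40130447, 1379.88220394])}
side {'vertical_fov': 53.867138973032425, 'cx': 315.23627292872374, 'cy': 235.42052507658832, 'R': array([[-0.78188299, -0.62322989, -0.0156046 ],
       [-0.36399954,  0.4766962 , -0.80016565],
       [ 0.5061258 , -0.61995584, -0.59957605]]), 't': array([382.24494423, 223.32013315, 834.7968365 ])}
wrist {'vertical_fov': 69.45580198840612, 'cx': 323.58500465456115, 'cy': 238.41430543832433, 'hand_eye': array([[-1.31683877e-04,  9.56566338e-01,  2.91514706e-01,
        -7.41182998e+01],
       [ 9.54488625e-04, -2.91514455e-01,  9.56565947e-01,
        -1.42625404e+02],
       [ 9.99999536e-01,  4.04211783e-04, -8.74643935e-04,
         1.21098555e+00],
       [ 0.00000000e+00,  0.00000000e+00,  0.00000000e+00,
         1.00000000e+00]])}
```

View pics/scene0.png

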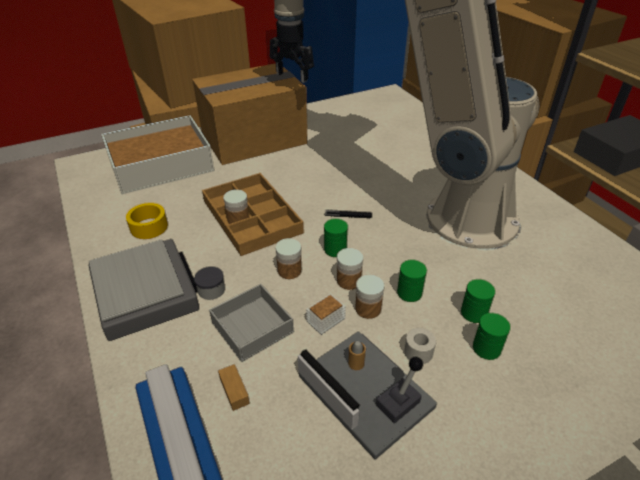

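View pics/side0.png

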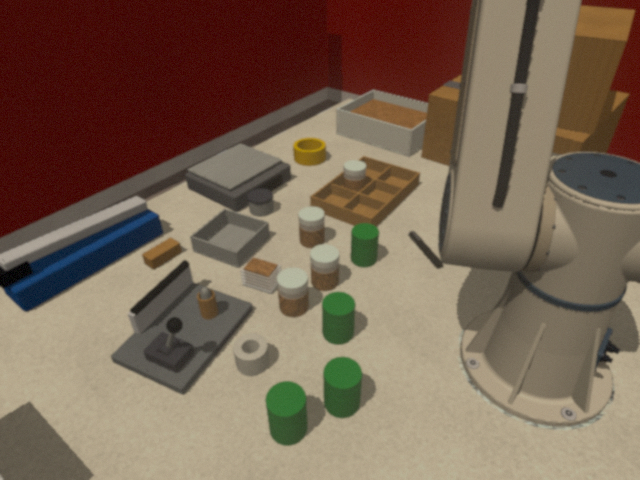

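The scene view shows three loose jars (lids at about 289,247; 350,258; 370,286), the packed jar (235,199), the core on its spindle (357,350), the roll (420,340), the lever knob (416,364), the tray (252,320), the tin (209,278), the clamshells (326,312) and four green look-alikes. The side view shows the same objects.

```bash
cat > h.py <<'E'
from rig import r
import numpy as np, cv2
from scipy.spatial.transform import Rotation as Ro
def cam(n,s=None):
    c=r.get_calibration(n);f=240/np.tan(np.radians(c["vertical_fov"]/2))
    if n=="wrist":
        s=s or r.sense();Rt=Ro.from_euler("xyz",s["tcp_rot"]).as_matrix();H=np.array(c["hand_eye"])
        Rc=Rt@H[:3,:3];o=Rt@H[:3,3]+s["eef_pos"]
    else:
        Rc=np.array(c["R"]).T;o=-Rc@np.array(c["t"])
    return f,c["cx"],c["cy"],Rc,o
def ray(C,p):
    f,cx,cy,R,o=C;d=R@np.array([(p[0]-cx)/f,(p[1]-cy)/f,1.]);return o,d/np.linalg.norm(d)
def plane(C,p,z):
    o,d=ray(C,p);return o+d*(z-o[2])/d[2]
def proj(C,X):
    f,cx,cy,R,o=C;q=R.T@(np.array(X,float)-o);return np.array([cx+f*q[0]/q[2],cy+f*q[1]/q[2]])
def tri(Ca,pa,Cb,pb):
    a,u=ray(Ca,pa);b,v=ray(Cb,pb)
    t=np.linalg.lstsq(np.c_[u,-v],b-a,rcond=None)[0];P=a+u*t[0];Q=b+v*t[1];return (P+Q)/2,np.linalg.norm(P-Q)
E
python3 - <<'E'
from h import *
A=cam("scene");B=cam("side")
print(A[4],B[4])
for n,a,b in [("j1",(289,246),(311,214)),("j2",(350,257),(325,253)),("j3",(370,285),(293,278)),("pk",(235,198),(354,167)),("roll",(420,340),(251,344)),("spt",(357,341),(205,288)),("knob",(416,364),(174,325)),("tin",(209,274),(261,195)),("trayR",(293,319),(233,212)),("trayL",(211,317),(229,262)),("traytop",(260,289),(270,232)),("traybot",(247,357),(193,237)),("caseT",(265,176),(368,159)),("caseL",(203,186),(420,179)),("caseB",(236,250),(313,195)),("caseR",(302,232),(366,223)),("baseL",(297,375),(115,354)),("baseR",(434,403),(252,300))]:
    P,e=tri(A,a,B,b);print(n,P.round(),round(e,1))
# plane estimates
for n,a,b,z in [("j1",(289,246),(311,214),80),("j2",(350,257),(325,253),80),("j3",(370,285),(293,278),80),("roll",(420,340),(251,344),45)]:
    print(n,plane(A,a,z).round(),plane(B,b,z).round())
E
```

```text
[850.26278134 784.4872734  854.92494044] [-42.352971   649.30778504 685.18206604]
j1 [529. -37.  79.] 1.7
j2 [418.  56.  76.] 1.8
j3 [421. 152.  75.] 1.5
pk [ 578. -279.   77.] 0.2
roll [392. 302.  42.] 5.0
spt [526. 279.  85.] 1.7
knob [470. 388. 115.] 0.8
tin [717. -66.  45.] 2.6
trayR [611. 150. 114.] 72.2
trayL [736.  22. -72.] 100.4
traytop [622.   5.  13.] 7.0
traybot [716. 169.  37.] 23.3
caseT [ 505. -232.  147.] 7.7
caseL [ 577. -696. -147.] 8.2
caseB [ 626. -157.   22.] 18.6
caseR [ 450. -144.   20.] 11.2
baseL [634. 366.  32.] 181.1
baseR [429. 346.  68.] 183.7
j1 [529. -37.  80.] [527. -34.  80.]
j2 [420.  60.  80.] [416.  58.  80.]
j3 [425. 157.  80.] [418. 155.  80.]
roll [394. 306.  45.] [391. 301.  45.]
```

Emit:
apply_moves(
  plan="0 -2.5 0 0 -7.9 0 0;0 -2.5 0 0 -7.9 0 0;0 -2.5 0 0 -7.9 0 0;0 -2.5 0 0 -7.9 0 0;0 -2.5 0 0 -7.9 0 0;0 -2.5 0 0 -7.9 0 0;0 -2.5 0 0 -7.9 0 0;0 -2.5 0 0 -7.9 0 0;-4.4 0 1.3 0 0 0 0;-4.4 0 1.3 0 0 0 0;-4.4 0 1.3 0 0 0 0;-4.4 0 1.3 0 0 0 0;-4.4 0 1.3 0 0 0 0;-4.4 0 1.3 0 0 0 0;-4.4 0 1.3 0 0 0 0;-4.4 0 1.3 0 0 0 0;-4.4 0 1.3 0 0 0 0;-4.4 0 1.3 0 0 0 0;-4.4 0 1.3 0 0 0 0;-4.4 0 1.3 0 0 0 0",
)

```text
clock: 2.15
eef_pos: [413.0, -5.7, 436.8]
tcp_rot: [-1.573, 0.009, -1.53]
contact_force: [0.7, -1.1, 0.4]
opening: 1.001
```

Run:
```python
from h import *
A=cam("scene");im=cv2.imread("pics/scene0.png")
for n,a,z in [("tray",[(260,289),(293,319),(247,357),(211,317)],45),("case",[(265,176),(203,186),(236,250),(302,232)],40),("clam",[(322,307)],47),("green",[(336,228),(412,269),(479,288),(492,323)],80)]:
    P=np.array([plane(A,p,z)[:2] for p in a]);print(n,P.round(),P.mean(0).round())
# roll/core etc yaw
w=r.sense();print(w["clock"],w["eef_pos"],w["tcp_rot"],w["qpos"])
```

```text
tray [[630.  30.]
 [600. 142.]
 [719. 189.]
 [751.  59.]] [675. 105.]
case [[ 451. -394.]
 [ 627. -425.]
 [ 634. -123.]
 [ 461. -113.]] [ 543. -264.]
clam [[532. 141.]] [532. 141.]
green [[400. -46.]
 [316. 157.]
 [221. 269.]
 [261. 357.]] [300. 184.]
2.15 [412.95985581  -5.70726166 436.78119015] [-1.57308481  0.00905342 -1.53014612] [-0.0248236  -0.13729556  1.74619591  0.00888978  1.53556973 -0.06581005]
```

Emit:
apply_moves(
  plan="-4 0 1.5 0 0 0 0;-4 0 1.5 0 0.5 0 0;-4 0 1.5 0 0.5 0 0;-4 0 1 0 0.5 0 0;-1 0 0 0 0.5 0 0;0 0 0 0 0 0 0;0 0 0 0 0 0 0",
)

```text
clock: 2.85
eef_pos: [461.9, 179.4, 436.7]
tcp_rot: [-1.575, 0.009, -1.558]
contact_force: [0.0, 0.1, -0.5]
opening: 0.998
```

Run:
```python
from h import *
import pickle
s=r.sense();im=r.grab_frame("wrist");cv2.imwrite("pics/w1.png",im);pickle.dump(s,open("w1.pkl","wb"))
print(s["eef_pos"],s["tcp_rot"])
```

```text
[461.91881605 179.37146669 436.74228704] [-1.57466595  0.00890106 -1.55805375]
```

View pics/w1.png

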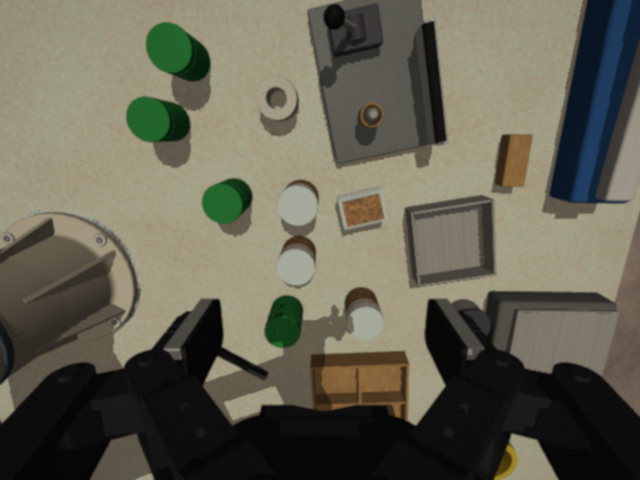

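The wrist view shows the lids at (298,204), (297,264) and (365,320), the roll at (278,98), the core and spindle at (371,114), the knob at (334,16), the tray centred near (451,241), the clamshells at (362,211), and the near rows of the case from about (312,353) to (409,415).

Run:
```python
from h import *
import pickle
s=pickle.load(open("w1.pkl","rb"));W=cam("wrist",s);im=cv2.imread("pics/w1.png")
hsv=cv2.cvtColor(im,cv2.COLOR_BGR2HSV)
for n,p in [("j3",(298,204)),("j2",(297,264)),("j1",(365,320)),("roll",(278,98))]:
    x,y=p;c=im[y-26:y+26,x-26:x+26]
    h=hsv[y-26:y+26,x-26:x+26]
    m=((h[...,1]<38)&(h[...,2]>120)).astype(np.uint8) if n!="roll" else ((h[...,1]<45)&(h[...,2]>90)).astype(np.uint8)
    cs,_=cv2.findContours(m,0,2);k=max(cs,key=cv2.contourArea);(u,v),rad=cv2.minEnclosingCircle(k)
    z=45 if n=="roll" else 80
    q=(x-26+u,y-26+v);P=plane(W,q,z);P2=plane(W,(q[0]+rad,q[1]),z);print(n,np.round(q,1),P.round(1),"r",round(np.linalg.norm(P2-P),1),h[26,26])
for n,p,z in [("j3",(298,204),80),("j2",(297,264),80),("j1",(365,320),80),("roll",(278,98),45),("core",(371,114),70),("knob",(334,16),112),("baseA",(334,163),20),("baseB",(445,145),20),("baseC",(309,10),20)]:
    print(n,plane(W,p,z).round(1))
for n,a,z in [("tray",[(406,207),(490,198),(495,277),(413,287)],45),("case",[(311,354),(407,352),(409,402),(313,402)],40),("clam",[(339,195),(381,190),(384,222),(342,228)],47)]:
    P=np.array([plane(W,p,z)[:2] for p in a]);print(n,P.round(),P.mean(0).round())
```

```text
j3 [297.  205.3] [422.  154.2  80. ] r 30.1 [ 40  23 170]
j2 [295. 267.] [418.   57.7  80. ] r 30.0 [ 40  23 170]
j1 [365.6 323.1] [531.5 -37.7  80. ] r 29.3 [ 40  23 169]
roll [284.7 100.9] [402.7 300.   45. ] r 20.6 [20 57 94]
j3 [423.4 156.2  80. ]
j2 [421.1  62.7  80. ]
j1 [530.2 -32.1  80. ]
roll [393.1 303.8  45. ]
core [524.9 282.2  70. ]
knob [470.3 388.6 112. ]
baseA [476.3 211.4  20. ]
baseB [648.7 241.2  20. ]
baseC [436.5 422.6  20. ]
tray [[590. 147.]
 [719. 163.]
 [747.  31.]
 [612.  11.]] [667.  88.]
case [[ 442. -125.]
 [ 614. -118.]
 [ 627. -226.]
 [ 446. -230.]] [ 532. -175.]
clam [[484. 165.]
 [549. 174.]
 [557. 123.]
 [490. 112.]] [520. 143.]
```

Emit:
apply_moves(
  plan="-1.3 3.6 0.8 0 0 0 0.3;-1.3 3.6 0.8 0 0 0 0.3;-1.3 3.6 0.8 0 0 0 0.3;-1.3 3.6 0.8 0 0 0 0.3;-1.3 3.6 0.8 0 0 0 0.3;-1.3 3.6 0.8 0 0 0 0.3;-1.3 3.6 0.8 0 0 0 0.3;-1 3.6 0.8 0 0 0 0.3;0 0 0 0 0 0 0.3;0 0 0 0 0 0 0.3;0 0 0 0 0 0 0.3",
)

```text
clock: 4.0
eef_pos: [532.1, 272.6, 147.3]
tcp_rot: [-1.564, 0.01, -1.574]
contact_force: [-0.1, -0.2, 0.2]
opening: 0.698
```

```bash
cat >> h.py <<'E'
def go(x,y,z,yaw=None):
    s=r.sense();R=Ro.from_euler("xyz",s["tcp_rot"]).as_matrix()
    print("pos",s["eef_pos"].round(1),"rot",s["tcp_rot"].round(3),"op",round(s["opening"],3),"t",s["clock"],"F",s["contact_force"].round(1))
    print("shift cm",(R.T@(np.array([x,y,z])-s["eef_pos"])/10).round(2))
    y0=s["tcp_rot"][2] if yaw is None else yaw
    Rt=Ro.from_euler("xyz",[-np.pi/2,0,y0]).as_matrix();print("turn deg",np.degrees(Ro.from_matrix(R.T@Rt).as_rotvec()).round(2))
E
python3 - <<'E'
from h import *
go(525.5,281,36)
im=r.grab_frame("wrist");cv2.imwrite("pics/w2.png",im)
W=cam("wrist")
print(proj(W,(525.5,280.5,85)),proj(W,(525.5,280.5,70)))
E
```

```text
pos [532.1 272.6 147.3] rot [-1.564  0.01  -1.574] op 0.698 t 4.0 F [-0.1 -0.2  0.2]
shift cm [-0.73 11.13 -0.74]
turn deg [-0.42 -0.   -0.56]
[310.9367443  243.95684676] [311.56282612 237.28615595]
```

View pics/w2.png

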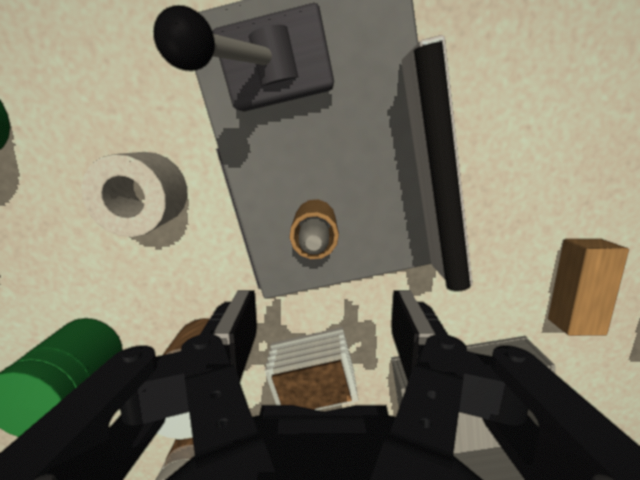

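The spindle tip is at (313,240), the core rim centre at (314,235) and the roll top at about (125,196), all within 3 mm of the prediction.

Run:
```python
from h import *
W=cam("wrist")
for p,z in [((313,240),85),((314.5,235),70),((125,196),45),((124,196),45),((185,38),112)]: print(plane(W,p,z).round(1))
go(527,282,36)
```

```text
[526.8 283.1  85. ]
[527.5 282.1  70. ]
[392.3 304.5  45. ]
[391.6 304.5  45. ]
[469.7 388.3 112. ]
pos [532.5 272.8 147.9] rot [-1.562  0.01  -1.573] op 0.699 t 4.05 F [-0.4 -0.3  0.9]
shift cm [-0.81 11.19 -0.65]
turn deg [-0.49 -0.   -0.59]
```

Emit:
apply_moves(
  plan="-0.4 1 -0.3 0 0 -0.3 0.3;-0.4 2 -0.3 0 0 -0.3 0.3;0 3 0 -0.4 0 0 0.3;0 3 0 0 0 0 0.3;0 2.1 0 0 0 0 0.3;0 0 0 0 0 0 0.3;0 0 0 0 0 0 0.3",
)

```text
clock: 4.75
eef_pos: [531.6, 284.0, 42.6]
tcp_rot: [-1.554, 0.007, -1.575]
contact_force: [-0.2, -0.3, 0.1]
opening: 0.703
```

Run:
```python
from h import *
go(527,282,36)
```

```text
pos [531.6 284.   42.6] rot [-1.554  0.007 -1.575] op 0.703 t 4.75 F [-0.2 -0.3  0.1]
shift cm [ 0.21  0.65 -0.47]
turn deg [-0.95 -0.   -0.38]
```

Emit:
apply_moves(
  plan="0.1 0.3 -0.3 -0.5 0 -0.2 0.3;0.1 0.3 -0.2 -0.5 0 -0.2 0.3;0 0 0 0 0 0 0.3;0 0 0 0 0 0 1;0 0 0 0 0 0 1;0 0 0 0 0 0 1;0 0 0 0 0 0 1;0 0 0 0 0 0 1;0 0 0 0 0 0 1",
  squeeze=25,
)

```text
clock: 5.65
eef_pos: [528.9, 283.3, 41.2]
tcp_rot: [-1.567, 0.002, -1.575]
contact_force: [-0.6, 0.1, 0.1]
opening: 0.377
```

Emit:
apply_moves(
  plan="0 -1 0 0 0 0 1;0 -2 0 0 0 0 1;0 -3 0 0 0 0 1;0 -3 0 0 0 0 1;0 -3 0 0 0 0 1;0 -1 0 0 0 0 1;0 0 0 0 0 0 1;0 0 0 0 0 0 1",
)

```text
clock: 6.45
eef_pos: [527.4, 282.6, 178.0]
tcp_rot: [-1.568, 0.002, -1.575]
contact_force: [-0.6, -0.8, -1.1]
opening: 0.377
```

Run:
```python
from h import *
go(667,88,175)
```

```text
pos [527.4 282.6 178. ] rot [-1.568  0.002 -1.575] op 0.377 t 6.45 F [-0.6 -0.8 -1.1]
shift cm [19.4   0.31 14.04]
turn deg [-0.17 -0.   -0.1 ]
```

Emit:
apply_moves(
  plan="2 0 1.5 0 0 0 1;3.8 0 2.7 0 0 0 1;3.8 0 2.7 0 0 0 1;3.8 0 2.7 0 0 0 1;3.8 0 2.7 0 0 0 1;2 0 1.5 0 0 0 1;0 3 0 0 0 0 1;0 3 0 0 0 0 1;0 3 0 0 0 0 1;0 2 0 0 0 0 1;0 0 0 0 0 0 1;0 0 0 0 0 0 1",
)

```text
clock: 7.65
eef_pos: [659.2, 79.3, 43.5]
tcp_rot: [-1.593, -0.003, -1.575]
contact_force: [0.1, -0.1, 0.1]
opening: 0.373
```

Run:
```python
from h import *
go(665,90,27)
cv2.imwrite("pics/w3.png",r.grab_frame("wrist"))
cv2.imwrite("pics/s3.png",r.grab_frame("scene"))
```

```text
pos [659.2  79.3  43.5] rot [-1.593 -0.003 -1.575] op 0.373 t 7.65 F [ 0.1 -0.1  0.1]
shift cm [-1.08  1.63  0.61]
turn deg [ 1.26 -0.    0.17]
```

View pics/w3.png

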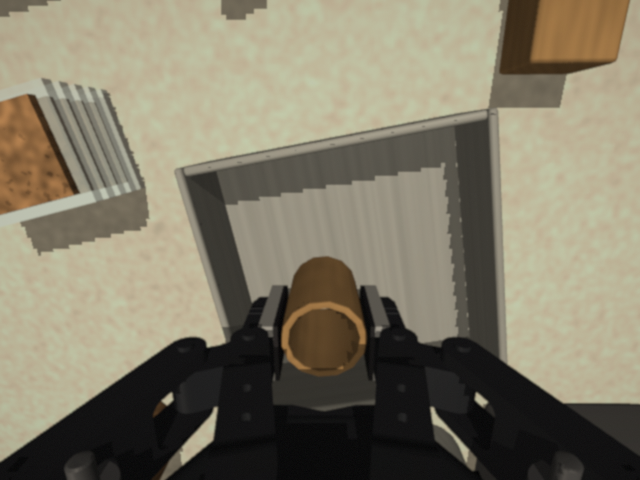

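The held core (top at 324,335) is inside the tray rim (corners at 180,170 and 493,112). I'll lower it the rest of the way and release.

Emit:
apply_moves(
  plan="-0.5 0.6 0.3 0.6 0 0 1;-0.6 0.6 0.3 0.6 0 0 1;0 0.6 0 0 0 0 1;0 0.2 0 0 0 0 1;0 0 0 0 0 0 1",
)

```text
clock: 8.25
eef_pos: [668.6, 92.4, 26.5]
tcp_rot: [-1.562, -0.002, -1.574]
contact_force: [-1.1, -0.5, -0.2]
opening: 0.373
```

Emit:
apply_moves(
  plan="0 0.2 0 0 0 0 1;0 0 0 0 0 0 1;0 0 0 0 0 0 0.4;0 0 0 0 0 0 0.4;0 0 0 0 0 0 0.4;0 0 0 0 0 0 0.4",
)

```text
clock: 8.85
eef_pos: [669.3, 92.0, 25.3]
tcp_rot: [-1.561, -0.002, -1.574]
contact_force: [0.1, -0.2, 0.8]
opening: 0.597
```

Emit:
apply_moves(
  plan="0 -1 0 0 0 0 0.4;0 -2 0 0 0 0 0.4;0 -4 0 0 0 0 0.3;0 -4 0 0 0 0 0.2;0 -2 0 0 0 0 0.1;0 0 0 0 0 0 0;0 0 0 0 0 0 0",
)

```text
clock: 9.55
eef_pos: [667.5, 92.2, 162.6]
tcp_rot: [-1.561, -0.002, -1.574]
contact_force: [0.5, 0.2, -0.4]
opening: 0.997
```

Run:
```python
from h import *
go(392,303.5,130,-1.571)
cv2.imwrite("pics/w4.png",r.grab_frame("wrist"))
W=cam("wrist");print(proj(W,(665,90,54)),proj(W,(665,90,4)))
```

```text
pos [667.5  92.2 162.6] rot [-1.561 -0.002 -1.574] op 0.997 t 9.55 F [ 0.5  0.2 -0.4]
shift cm [-21.05   2.97 -27.65]
turn deg [-0.54 -0.17  0.1 ]
[318.44736928 236.97609896] [318.78395339 220.88706334]
```

Emit:
apply_moves(
  plan="-1.3 0 -1.7 0 0 0 0;-2.6 0 -3.4 0 0 0 0;-2.6 0 -3.4 0 0 0 0;-2.6 0 -3.4 0 0 0 0;-2.6 0 -3.4 0 0 0 0;-2.6 0 -3.4 0 0 0 0.1;-2.6 0 -3.4 0 0 0 0.1;-2.6 0 -3.4 0 0 0 0.1;-1.3 1 -1.7 0 0 0 0.1;0 1 0 0 0 0 0.1;0 0 0 0 0 0 0.1;0 0 0 0 0 0 0.1",
)

```text
clock: 10.8
eef_pos: [379.6, 302.2, 124.6]
tcp_rot: [-1.581, -0.013, -1.576]
contact_force: [-0.5, 0.1, 0.4]
opening: 0.904
```

Run:
```python
from h import *
go(392,303.5,13,-1.571)
cv2.imwrite("pics/w5.png",np.hstack([cv2.resize(cv2.imread("pics/w4.png"),(400,300)),cv2.resize(r.grab_frame("wrist"),(400,300))]))
W=cam("wrist");print(proj(W,(392,303.5,45)))
```

```text
pos [379.6 302.2 124.6] rot [-1.581 -0.013 -1.576] op 0.904 t 10.8 F [-0.5  0.1  0.4]
shift cm [-0.28 11.14  1.35]
turn deg [ 0.56 -0.29  0.74]
[342.53544076 242.85848078]
```

View pics/w5.png

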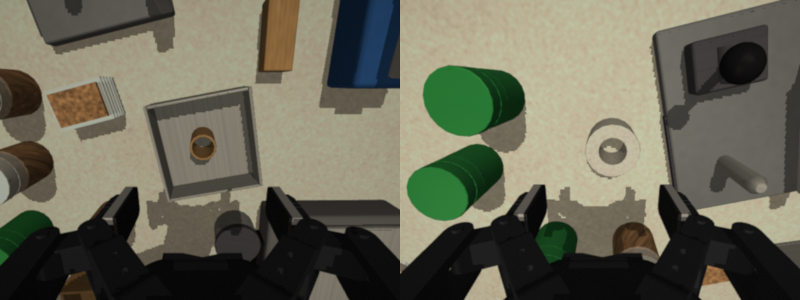

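The left half (w4) shows the core standing in the tray at (203,145). The right half shows the roll at (612,150), as predicted to about 2 mm.

Emit:
apply_moves(
  plan="-0.1 2 0.5 0.3 0 0.4 0.1;-0.1 3 0.5 0.3 0 0.4 0.1;0 3 0.2 0 0 0 0.1;0 2.5 0 0 0 0 0.1;0 1 0 0 0 0 0.1;0 0.5 0 0 0 0 0.1;0 0 0 0 0 0 0.1",
)

```text
clock: 11.55
eef_pos: [400.2, 301.8, 3.1]
tcp_rot: [-1.565, 0.005, -1.586]
contact_force: [-0.6, -0.1, -0.9]
opening: 0.896
```

Run:
```python
from h import *
go(391,304.5,6,-1.571)
```

```text
pos [400.2 301.8   3.1] rot [-1.565  0.005 -1.586] op 0.896 t 11.55 F [-0.6 -0.1 -0.9]
shift cm [-0.26 -0.3  -0.92]
turn deg [-0.36 -0.84 -0.28]
```

Emit:
apply_moves(
  plan="-0.2 -0.2 -0.5 0 -0.8 0 0.1;-0.1 -0.1 -0.4 0 0 0 0.1;0 0 0 0 0 0 0.1;0 0 0 0 0 0 0.1;0 0 0 0 0 0 1;0 0 0 0 0 0 1;0 0 0 0 0 0 1;0 0 0 0 0 0 1;0 0 0 0 0 0 1",
  squeeze=40,
)

```text
clock: 12.45
eef_pos: [393.0, 307.0, 10.5]
tcp_rot: [-1.559, 0.009, -1.57]
contact_force: [-0.6, -0.3, 1.2]
opening: 0.678
```

Emit:
apply_moves(
  plan="0 -1 0 0 0 0 1;0 -2 0 0 0 0 1;0 -3 0 0 0 0 1;0 -3 0 0 0 0 1;0 -2 0 0 0 0 1;0 -1 0 0 0 0 1;0 0 0 0 0 0 1;0 0 0 0 0 0 1",
)

```text
clock: 13.25
eef_pos: [390.2, 304.7, 136.4]
tcp_rot: [-1.561, 0.007, -1.57]
contact_force: [-0.4, 0.2, -2.6]
opening: 0.68
```

Run:
```python
from h import *
go(526.5,282.5,125,-1.571)
cv2.imwrite("pics/w6.png",r.grab_frame("wrist"))
```

```text
pos [390.2 304.7 136.4] rot [-1.561  0.007 -1.57 ] op 0.68 t 13.25 F [-0.4  0.2 -2.6]
shift cm [ 2.24  1.26 13.61]
turn deg [-0.57  0.05 -0.42]
```

View pics/w6.png

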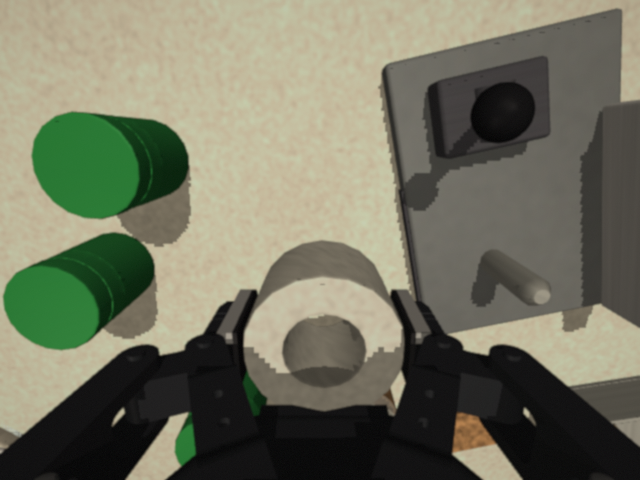

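The roll is held, with its hole centre at (324,350). The bare spindle tip is at (541,296).

Run:
```python
from h import *
W=cam("wrist");s=r.sense()
h=plane(W,(324,350),s["eef_pos"][2]-10.5+45);t=plane(W,(541,295),85);print(h,t,h-s["eef_pos"],proj(W,(526.8,282.5,85)))
go(526.8-(h-s["eef_pos"])[0]*0,282.5-(h-s["eef_pos"])[1],125,-1.571)
```

```text
[390.427279   302.47927317 170.62106257] [525.45983509 282.54313379  85.        ] [ 0.26163366 -2.17752021 34.5       ] [543.14319945 295.05728759]
pos [390.2 304.7 136.1] rot [-1.561  0.007 -1.57 ] op 0.679 t 13.3 F [-0.  -0.3 -0.7]
shift cm [ 2.02  1.23 13.65]
turn deg [-0.55  0.05 -0.41]
```

Emit:
apply_moves(
  plan="0.2 0 1.5 0 0 0 1;0.4 0 3 0 0 0 1;0.4 0 3 0 0 0 1;0.4 0 3 0 0 0 1;0.4 0 2 0 0 0 1;0.2 0 1 0 0 0 1;0 0 0 0 0 0 1;0 0 0 0 0 0 1",
)

```text
clock: 14.1
eef_pos: [530.8, 280.3, 127.6]
tcp_rot: [-1.572, 0.0, -1.569]
contact_force: [-0.4, 0.5, -1.4]
opening: 0.678
```

Run:
```python
from h import *
go(526.3,284,110,-1.571)
```

```text
pos [530.8 280.3 127.6] rot [-1.572  0.    -1.569] op 0.678 t 14.1 F [-0.4  0.5 -1.4]
shift cm [-0.37  1.76 -0.44]
turn deg [ 0.06  0.12 -0.  ]
```

Emit:
apply_moves(
  plan="-0.3 0.4 -0.3 0 0 0 1;-0.1 0.4 -0.1 0 0 0 1;0 0 0 0 0 0 1;0 0 0 0 0 0 1;0 0 0 0 0 0 1",
)

```text
clock: 14.6
eef_pos: [522.6, 285.3, 118.4]
tcp_rot: [-1.574, -0.001, -1.566]
contact_force: [-1.0, -0.6, -2.6]
opening: 0.68
```

Run:
```python
from h import *
go(526.3,284,31,-1.571)
cv2.imwrite("pics/side7.png",r.grab_frame("side")); cv2.imwrite("pics/scene7.png",r.grab_frame("scene"))
```

```text
pos [522.6 285.3 118.4] rot [-1.574e+00 -1.000e-03 -1.566e+00] op 0.68 t 14.6 F [-1.  -0.6 -2.6]
shift cm [0.13 8.74 0.4 ]
turn deg [0.21 0.27 0.05]
```

Emit:
apply_moves(
  plan="0.1 0.2 0.3 0 0 0 1;0 0 0 0 0 0 1;0 0.8 0 0 0 0 1;0 0.8 0 0 0 0 1;0 0.8 0 0 0 0 1;0 0.5 0 0 0 0 1;0 0 0 0 0 0 1;0 0 0 0 0 0 1",
)

```text
clock: 15.5
eef_pos: [526.0, 283.8, 84.0]
tcp_rot: [-1.575, -0.001, -1.567]
contact_force: [-0.3, 0.2, -2.3]
opening: 0.677
```

Run:
```python
from h import *
go(526.3,284,31,-1.571)
```

```text
pos [526.  283.8  84. ] rot [-1.575e+00 -1.000e-03 -1.567e+00] op 0.677 t 15.5 F [-0.3  0.2 -2.3]
shift cm [-0.03  5.3   0.05]
turn deg [0.24 0.23 0.07]
```

Emit:
apply_moves(
  plan="0 0.8 0 0 0 0 1;0 0.8 0 0 0 0 1;0 0.8 0 0 0 0 1;0 0.8 0 0 0 0 1;0 0.8 0 0 0 0 1;0 0.5 0 0 0 0 1;0 0.2 0 0 0 0 1;0 0 0 0 0 0 1;0 0 0 0 0 0 1",
)

```text
clock: 16.4
eef_pos: [525.9, 283.8, 32.7]
tcp_rot: [-1.575, -0.001, -1.567]
contact_force: [0.4, -1.3, -1.9]
opening: 0.676
```

Run:
```python
from h import *
go(526.3,284,30,-1.571)
```

```text
pos [525.9 283.8  32.7] rot [-1.575e+00 -1.000e-03 -1.567e+00] op 0.676 t 16.4 F [ 0.4 -1.3 -1.9]
shift cm [-0.02  0.27  0.04]
turn deg [0.24 0.24 0.07]
```

Emit:
apply_moves(
  plan="0 0.2 0 0 0 0 1;0 0 0 0 0 0 1;0 0 0 0 0 0 0.15;0 0 0 0 0 0 0.15;0 0 0 0 0 0 0.15;0 0 0 0 0 0 0.15;0 -1 0 0 0 0 0.15;0 -2 0 0 0 0 0.15;0 -3 0 0 0 0 0.15;0 -3 0 0 0 0 0.5;0 -3 0 0 0 0 1;0 -1 0 0 0 0 1;0 0 0 0 0 0 1;0 0 0 0 0 0 1",
)

```text
clock: 17.8
eef_pos: [526.9, 284.2, 169.9]
tcp_rot: [-1.572, 0.001, -1.567]
contact_force: [0.9, 0.4, -1.0]
opening: 0.005
```

Run:
```python
from h import *
go(440,384,180,-1.571)
cv2.imwrite("pics/w8.png",r.grab_frame("wrist"))
```

```text
pos [526.9 284.2 169.9] rot [-1.572e+00  1.000e-03 -1.567e+00] op 0.005 t 17.8 F [ 0.9  0.4 -1. ]
shift cm [-10.01  -0.99  -8.65]
turn deg [ 0.06  0.23 -0.03]
```

View pics/w8.png

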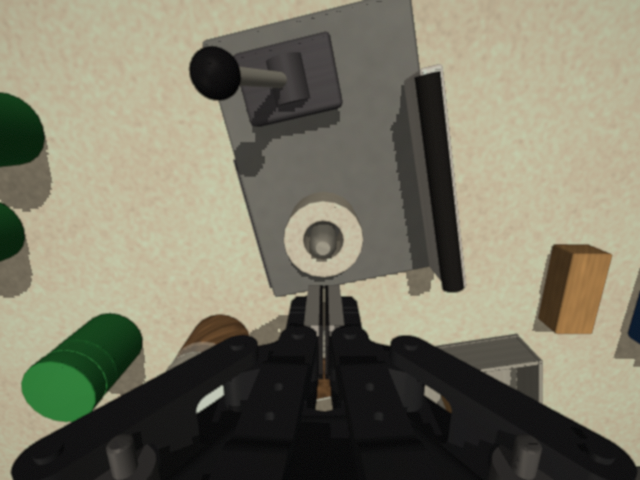

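The roll sits flat and concentric on the spindle (centre at 323,240). The lever knob is at (215,72), still leaning towards the robot. Next I move behind the knob.

Emit:
apply_moves(
  plan="-1 0 -1 0 0 0 1;-2.5 0 -2.4 0 0 0 1;-2.5 0 -2.4 0 0 0 1;-2.5 0 -2.4 0 0 0 1;-1.6 0 -1.6 0 0 0 1;0 0 0 0 0 0 1;0 0 0 0 0 0 1",
)

```text
clock: 18.55
eef_pos: [417.5, 387.5, 160.6]
tcp_rot: [-1.585, -0.008, -1.568]
contact_force: [-0.3, 0.2, 0.9]
opening: -0.005
```

Run:
```python
from h import *
go(428,382,95,-1.571)
```

```text
pos [417.5 387.5 160.6] rot [-1.585 -0.008 -1.568] op -0.005 t 18.55 F [-0.3  0.2  0.9]
shift cm [0.49 6.55 1.14]
turn deg [0.79 0.14 0.47]
```

Emit:
apply_moves(
  plan="0.2 2 0 0.4 0 0.2 1;0.2 2.5 0 0.4 0 0.2 1;0 1.5 0 0 0 0 1;0 0 0 0 0 0 1;0 0 0 0 0 0 1;-0.2 0 1.2 0 0 0 1;-0.2 0 1.2 0 0 0 1;-0.2 0 1.2 0 0 0 1;-0.2 0 1.2 0 0 0 1;-0.2 0 1.2 0 0 0 1;-0.2 0 0.8 0 0 0 1;0 0 0 0 0 0 1",
)

```text
clock: 19.75
eef_pos: [495.6, 394.2, 100.2]
tcp_rot: [-1.568, -0.0, -1.572]
contact_force: [-0.3, -1.2, -0.5]
opening: 0.001
```

Run:
```python
from h import *
go(515,398,95,-1.571)
```

```text
pos [495.6 394.2 100.2] rot [-1.568 -0.    -1.572] op 0.001 t 19.75 F [-0.3 -1.2 -0.5]
shift cm [-0.38  0.53  1.94]
turn deg [-0.18 -0.08  0.  ]
```

Emit:
apply_moves(
  plan="-0.1 0.1 0.6 0 0 0 1;-0.1 0.1 0.6 0 0 0 1;-0.1 0 0.6 0 0 0 1;0 0 0.4 0 0 0 1;0 0 0.3 0 0 0 1;0 0 0 0 0 0 1",
)

```text
clock: 20.35
eef_pos: [511.6, 396.6, 97.2]
tcp_rot: [-1.588, -0.005, -1.573]
contact_force: [0.2, -0.3, 0.2]
opening: -0.003
```

Run:
```python
from h import *
go(515,398,95,-1.571)
cv2.imwrite("pics/w9.png",np.hstack([cv2.resize(r.grab_frame("scene")[260:460,240:480],(400,333)),cv2.resize(r.grab_frame("side")[240:400,80:272],(400,333))]))
```

```text
pos [511.6 396.6  97.2] rot [-1.588 -0.005 -1.573] op -0.003 t 20.35 F [ 0.2 -0.3  0.2]
shift cm [-0.14  0.21  0.34]
turn deg [ 1.01 -0.11  0.31]
```

View pics/w9.png

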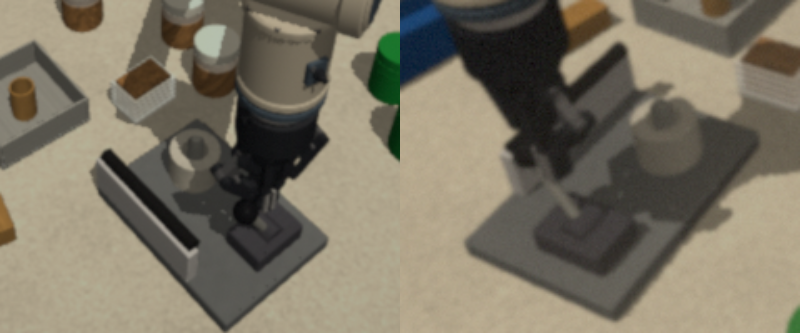

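The roll is on the spindle and the knob (left picture, 248,210) has swung over. I'll check its angle by projection.

Run:
```python
from h import *
A=cam("scene")
for q in (0,.6,.8,.9,1.0):
    a=q-.5;X=80*np.sin(a);print(q,proj(A,(506.5+X*.985,395.8+X*.174,42+80*np.cos(a))).round(1))
```

```text
0 [416.8 365.1]
0.6 [398.  375.5]
0.8 [391.  381.3]
0.9 [387.6 384.5]
1.0 [384.2 387.9]
```

Emit:
apply_moves(
  plan="0 0 0.5 0.5 0 0 1;0 0 0.5 0.5 0 0 1;0 0 0.5 0 0 0 1;0 0 0.4 0 0 0 1;0 0 0 0 0 0 1",
)

```text
clock: 20.95
eef_pos: [511.3, 396.5, 97.1]
tcp_rot: [-1.607, -0.012, -1.574]
contact_force: [0.2, -0.1, 0.2]
opening: -0.002
```

Run:
```python
from h import *
go(515,398,95,-1.571)
```

```text
pos [511.3 396.5  97.1] rot [-1.607 -0.012 -1.574] op -0.002 t 20.95 F [ 0.2 -0.1  0.2]
shift cm [-0.16  0.19  0.37]
turn deg [ 2.06 -0.18  0.71]
```

Emit:
apply_moves(
  plan="0 0 -1 0 0 0 1;0 0 -2 0 0 0 1;0 0 -2 0 0 0 1;0 -2 -1 0 0 0 1;0 -3 0 0 0 0 1;0 -3 0 0 0 0 1;0 0 0 0 0 0 1;0 0 0 0 0 0 1",
)

```text
clock: 21.75
eef_pos: [452.8, 397.1, 180.7]
tcp_rot: [-1.599, -0.011, -1.574]
contact_force: [-0.8, -0.0, 0.1]
opening: -0.0
```

Run:
```python
from h import *
go(511,397,97,-1.571)
print(r.sense()["qpos"])
a=r.grab_frame("scene");b=r.grab_frame("side");cv2.imwrite("pics/sc10.png",a)
cv2.imwrite("pics/w10.png",np.hstack([cv2.resize(a[310:460,290:440],(400,400)),cv2.resize(b[260:400,100:240],(400,400))]))
```

```text
pos [452.8 397.1 180.7] rot [-1.599 -0.011 -1.574] op -0.0 t 21.75 F [-0.8 -0.   0.1]
shift cm [-0.1   8.2   6.06]
turn deg [ 1.62 -0.18  0.65]
[0.71186888 0.38436856 1.70912844 0.01130781 1.07698995 0.70977602]
```

View pics/w10.png

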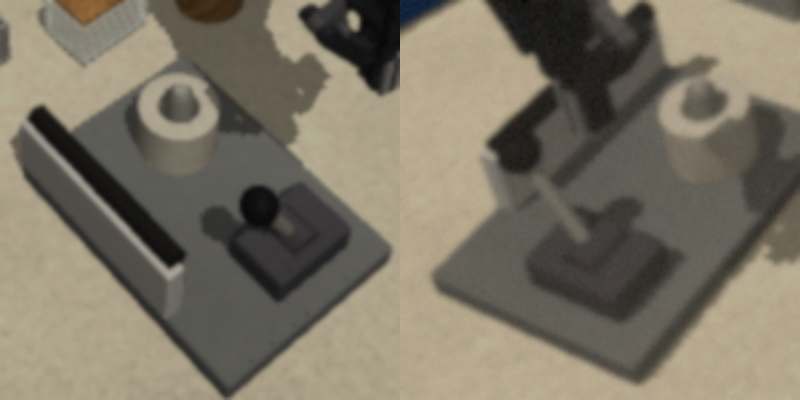

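The knob is clearly over, at about scene (387.5,387) and side (282,312). The roll is seated.

Run:
```python
from h import *
A=cam("scene");B=cam("side")
P,e=tri(A,(387.5,387),B,(282,312.5));print(P,e)
for q in (.8,.9,1.0):
    a=q-.5;X=80*np.sin(a);Y=(506.5+X*.985,395.8+X*.174,42+80*np.cos(a));print(q,np.round(Y),proj(A,Y).round(1),proj(B,Y).round(1))
# measure ball centroid by darkness
for n,C,(u,v),f in (("scene",A,(387,387),0),("side",B,(282,312),0)):
    im=cv2.cvtColor(r.grab_frame(n),cv2.COLOR_BGR2GRAY);c=im[v-10:v+11,u-10:u+11];m=c<30;ys,xs=np.nonzero(m);print(n,m.sum(),(xs.min()+xs.max())/2+u-10,(ys.min()+ys.max())/2+v-10)
```

```text
[446.00737151 238.35538673 -47.17080533] 149.731389313126
0.8 [530. 400. 118.] [391.  381.3] [144.7 311.6]
0.9 [537. 401. 116.] [387.6 384.5] [141.7 311.2]
1.0 [544. 402. 112.] [384.2 387.9] [139.1 311.2]
scene 178 387.0 388.0Traceback (most recent call last):
  File "<stdin>", line 8, in <module>
    return umr_minimum(a, axis, None, out, keepdims, initial, where)
ValueError: zero-size array to reduction operation minimum which has no identity
```

Emit:
apply_moves(
  plan="1 -2 0.2 0.4 0 0.2 0.5;3 -2 0.2 0.4 0 0.2 0;4 -2 0.2 0.4 0 0.2 0;4 -2 0.2 0.4 0 0 0;4 -2 0.2 0 0 0 0;4 -2 0.2 0 0 0 0;4 -2 0.2 0 0 0 0;4 -2 0.2 0 0 0 0;4 -2 0.2 0 0 0 0;4 -2 0.2 0 0 0 0;3 -1 0.2 0 0 0 0;1 0 0 0 0 0 0;0 0 0 0 0 0 0;0 0 0 0 0 0 0;0 0 0 0 0 0 0",
)

```text
clock: 23.45
eef_pos: [472.7, -16.7, 385.6]
tcp_rot: [-1.59, -0.011, -1.574]
contact_force: [-0.1, 0.4, 0.2]
opening: 1.002
```

Run:
```python
from h import *
import pickle
go(480,0,400,-1.571)
s=r.sense();im=r.grab_frame("wrist");cv2.imwrite("pics/w11.png",im);pickle.dump(s,open("w11.pkl","wb"))
W=cam("wrist",s)
for X in [(422,154,80),(418,58,80),(531,-36,80),(578,-279,85)]: print(proj(W,X))
```

```text
pos [472.7 -16.7 385.6] rot [-1.59  -0.011 -1.574] op 1.002 t 23.45 F [-0.1  0.4  0.2]
shift cm [-1.65 -1.47  0.7 ]
turn deg [ 1.12 -0.15  0.66]
[284.27227224  41.75085366]
[283.92326381 129.18233711]
[372.62514299 204.15027543]
[397.89505093 363.65573101]
```

View pics/w11.png

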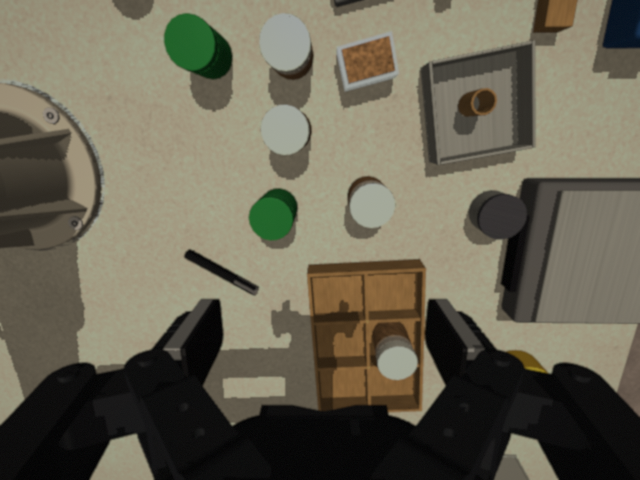

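Jars are where first measured (lids at 286,42; 286,130; 372,204). The core is in the tray (478,102). The case is all visible: rim rows about 272 to 410, divider crossings near (365,320) and (367,368), the packed jar's lid at (396,362), in the far column's middle cell.

Run:
```python
from h import *
import pickle
W=cam("wrist",pickle.load(open("w11.pkl","rb")))
for n,p,z in [("x1",(365,320.5),40),("x2",(367,368.5),40),("nearL",(309,273),40),("nearR",(425,270),40),("near0",(307,263),0),("farL",(317,410),40),("farR",(423,410),40),("divnear",(364,273),40),("divfar",(369,410),40),("lid",(396,362),85),("j1",(372,204),80),("j2",(286,130),80),("j3",(286,42),80),("core",(483,101),54)]: print(n,plane(W,p,z).round(1))
im=cv2.imread("pics/w11.png");cv2.imwrite("pics/c11.png",cv2.resize(im[245:425,290:450],(711,800)[:2],interpolation=cv2.INTER_CUBIC)[:, :])
```

```text
x1 [ 531.3 -232.7   40. ]
x2 [ 537.6 -323.5   40. ]
nearL [ 443.3 -151.4   40. ]
nearR [ 618.8 -145.4   40. ]
near0 [ 437.6 -150.9    0. ]
farL [ 453.3 -411.1   40. ]
farR [ 637.6 -408.    40. ]
divnear [ 527.  -150.9   40. ]
divfar [ 544.1 -409.6   40. ]
lid [ 575.  -276.1   85. ]
j1 [530.2 -35.8  80. ]
j2 [420.5  57.   80. ]
j3 [424.  153.7  80. ]
core [667.9  91.2  54. ]
```

Emit:
apply_moves(
  plan="0.2 2 0.5 0.5 0 0.3 0;0.2 4 0.8 0.5 0 0.3 0;0.2 4 0.8 0 0 0 0;0.2 4 0.8 0 0 0 0;0.2 4 0.8 0 0 0 0;0.2 3 0.8 0 0 0 0;0.2 2 0.5 0 0 0 0;0 0 0 0 0 0 0;0 0 0 0 0 0 0;0 0 0 0 0 0 0",
)

```text
clock: 24.5
eef_pos: [523.0, -20.0, 146.3]
tcp_rot: [-1.573, 0.002, -1.559]
contact_force: [0.7, 0.9, -0.2]
opening: 1.002
```

```bash
cat >> h.py <<'E'
def lid(near,z=80,show=False,box=60):
    s=r.sense();W=cam("wrist",s);im=r.grab_frame("wrist");h=cv2.cvtColor(im,cv2.COLOR_BGR2HSV)
    m=((h[...,1]<38)&(h[...,2]>120)).astype(np.uint8);p=proj(W,(*near,z));u,v=p.astype(int)
    k=np.zeros_like(m);cv2.circle(k,(u,v),box,1,-1);m&=k
    cs,_=cv2.findContours(m,0,2);c=max(cs,key=cv2.contourArea);(a,b),rad=cv2.minEnclosingCircle(c)
    P=plane(W,(a,b),z);Q=plane(W,(a+rad,b),z);print("lid px",round(a),round(b),"pred",p.round(),"P",P.round(1),"r",round(np.linalg.norm(Q-P),1));return P
E
python3 - <<'E'
from h import *
go(530.5,-36.5,40,-1.571)
lid((530.5,-36.5))
E
```

```text
pos [523.  -20.  146.3] rot [-1.573  0.002 -1.559] op 1.002 t 24.5 F [ 0.7  0.9 -0.2]
shift cm [ 1.67 10.63  0.76]
turn deg [ 0.14  0.67 -0.11]
lid px 335 278 pred [335. 277.] P [530.6 -36.8  80. ] r 29.7
```

Emit:
apply_moves(
  plan="0.9 0.5 0.4 0 0 0 0;0.8 1.5 0.3 0 0 0 0;0 2.5 0 0 0 0 0;0 2.5 0 0 0 0 0;0 2 0 0 0 0 0;0 1.3 0 0 0 0 0;0 0 0 0 0 0 0;0 0 0 0 0 0 0;0 0 0 0 0 0 0",
)

```text
clock: 25.45
eef_pos: [535.6, -42.8, 41.0]
tcp_rot: [-1.562, 0.0, -1.562]
contact_force: [0.5, 0.3, 0.4]
opening: 1.0
```

Run:
```python
from h import *
go(530.6,-36.8,40,-1.571)
```

```text
pos [535.6 -42.8  41. ] rot [-1.562  0.    -1.562] op 1.0 t 25.45 F [0.5 0.3 0.4]
shift cm [-0.61  0.1  -0.5 ]
turn deg [-0.52  0.54 -0.02]
```

Emit:
apply_moves(
  plan="-0.3 0 -0.3 0 0 0 0;-0.2 0 -0.1 0 0 0 0;0 0 0 0 0 0 0;0 0 0 0 0 0 1;0 0 0 0 0 0 1;0 0 0 0 0 0 1;0 0 0 0 0 0 1;0 0 0 0 0 0 1;0 -1 0 0 0 0 1;0 -2 0 0 0 0 1;0 -3 0 0 0 0 1;0 -3 0 0 0 0 1;0 -2 0 0 0 0 1;0 0 0 0 0 0 1;0 0 0 0 0 0 1",
  squeeze=45,
)

```text
clock: 26.95
eef_pos: [529.6, -37.4, 158.6]
tcp_rot: [-1.561, 0.0, -1.561]
contact_force: [0.3, 0.3, -2.9]
opening: 0.691
```

Run:
```python
from h import *
go(573,-188.6,145,-1.571)
s=r.sense();p=s["eef_pos"];P=lid(p[:2]+[0,0],z=p[2]+40,box=90);print("off",P-p)
```

```text
pos [529.6 -37.4 158.6] rot [-1.561  0.    -1.561] op 0.691 t 26.95 F [ 0.3  0.3 -2.9]
shift cm [15.16  1.4   4.18]
turn deg [-0.59  0.56 -0.02]
lid px 323 337 pred [323. 355.] P [529.4 -30.5 198.6] r 28.0
off [-0.23578301  6.96485932 40.        ]
```

Emit:
apply_moves(
  plan="1.5 0 0.4 0 0 0 1;3 0 0.9 0 0 0 1;3.5 0 1 0 0 0 1;3 0 0.9 0 0 0 1;2 0 0.5 0 0 0 1;1 0 0.2 0 0 0 1;0.5 0 0.1 0 0 0 1;0 0 0 0 0 0 1;0 0 0 0 0 0 1",
)

```text
clock: 27.9
eef_pos: [567.4, -189.6, 147.8]
tcp_rot: [-1.576, 0.004, -1.56]
contact_force: [0.2, -0.2, -2.9]
opening: 0.692
```

Run:
```python
from h import *
go(573,-189.5,45,-1.571)
cv2.imwrite("pics/w12.png",r.grab_frame("wrist"))
W=cam("wrist")
for X in [(485.3,-193.8,40),(573,-188.6,40),(534.5,-279,40),(529.3,-191,40)]: print(proj(W,X).round())
```

```text
pos [ 567.4 -189.6  147.8] rot [-1.576  0.004 -1.56 ] op 0.692 t 27.9 F [ 0.2 -0.2 -2.9]
shift cm [ 0.03 10.28  0.61]
turn deg [ 0.3   0.65 -0.22]
[216. 239.]
[331. 234.]
[283. 339.]
[274. 237.]
```

View pics/w12.png

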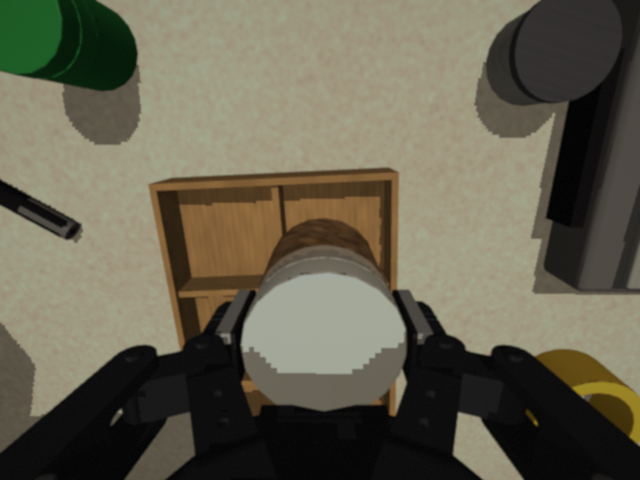

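The jar is held (lid at 324,335). The near rim runs from (152,187) to (397,171), the divider is at x≈279 and the cross divider at y≈285 on the left. I compute the case frame again from these.

Run:
```python
from h import *
W=cam("wrist")
for n,p in [("nearL",(152,186)),("nearR",(397,171)),("divtop",(278,183)),("crossL",(180,287)),("rightwall",(393,240))]: print(n,plane(W,p,40).round(1))
```

```text
nearL [ 442.2 -154.    40. ]
nearR [ 618.9 -141.1   40. ]
divtop [ 533.7 -150.7   40. ]
crossL [ 454.  -233.7   40. ]
rightwall [ 619.6 -192.5   40. ]
```

Emit:
apply_moves(
  plan="0 0 0.5 0 0 0 1;0 0 0.2 0 0 0 1;0 0 0 0 0 0 1;0 1 0 0 0 0 1;0 2 0 0 0 0 1;0 2 0 0 0 0 1;0 2 0 0 0 0 1;0 1 0 0 0 0 1;0 0.5 0 0 0 0 1;0 0 0 0 0 0 1;0 0 0 0 0 0 1",
)

```text
clock: 29.05
eef_pos: [575.3, -185.9, 59.0]
tcp_rot: [-1.574, 0.004, -1.555]
contact_force: [0.3, -0.9, -2.3]
opening: 0.691
```

Run:
```python
from h import *
go(575,-189.5,46,-1.571)
```

```text
pos [ 575.3 -185.9   59. ] rot [-1.574  0.004 -1.555] op 0.691 t 29.05 F [ 0.3 -0.9 -2.3]
shift cm [ 0.36  1.3  -0.03]
turn deg [ 0.18  0.91 -0.2 ]
```

Emit:
apply_moves(
  plan="0.2 0.5 0 0 0 0 1;0.1 0.4 0 0 0 0 1;0 0.2 0 0 0 0 1;0 0 0 0 0 0 1;0 0 0 0 0 0 1",
)

```text
clock: 29.55
eef_pos: [576.9, -189.8, 49.4]
tcp_rot: [-1.57, 0.002, -1.555]
contact_force: [0.0, -0.1, -1.4]
opening: 0.693
```

Emit:
apply_moves(
  plan="0 0.2 0 0 0 0 1;0 0 0 0 0 0 1;0 0 0 0 0 0 0.15;0 0 0 0 0 0 0.15;0 0 0 0 0 0 0.15;0 0 0 0 0 0 0.15;0 -1 0 0 0 0 0.15;0 -2 0 0 0 0 0.15;0 -3 0 0 0 0 0;0 -3 0 0 0 0 0;0 -2 0 0 0 0 0;0 -1 0 0 0 0 0;0 0 0 0 0 0 0",
)

```text
clock: 30.85
eef_pos: [577.5, -190.3, 177.2]
tcp_rot: [-1.568, 0.002, -1.555]
contact_force: [0.2, 0.4, -1.1]
opening: 1.004
```

Run:
```python
from h import *
go(419,57.5,150,-1.571)
lid((575,-189.5),z=85)
cv2.imwrite("pics/w13.png",r.grab_frame("wrist"))
```

```text
pos [ 577.5 -190.3  177.2] rot [-1.568  0.002 -1.555] op 1.004 t 30.85 F [ 0.2  0.4 -1.1]
shift cm [-25.02   2.72 -15.47]
turn deg [-0.16  0.9  -0.09]
lid px 322 240 pred [319. 240.] P [ 577.2 -189.1   85. ] r 29.4
```

Emit:
apply_moves(
  plan="-1.5 0 -1 0 0.4 0 0;-3.5 0 -2.2 0 0.4 0 0;-4 0 -2.5 0 0 0 0;-4 0 -2.5 0 0 0 0;-4 0.5 -2.5 0 0 0 0;-3.5 1 -2.2 0 0 0 0;-2 0.5 -1.2 0 0 0 0;-1 0 -0.5 0 0 0 0;-0.5 0 -0.2 0 0 0 0;0 0 0 0 0 0 0;0 0 0 0 0 0 0",
)

```text
clock: 32.05
eef_pos: [416.4, 55.7, 144.4]
tcp_rot: [-1.588, 0.002, -1.572]
contact_force: [0.2, 0.1, -0.3]
opening: 0.997
```

Run:
```python
from h import *
P=lid((419,57.5));go(P[0],P[1],40,-1.571)
```

```text
lid px 328 250 pred [329. 251.] P [418.6  58.5  80. ] r 29.8
pos [416.5  55.6 144.5] rot [-1.588  0.002 -1.573] op 0.999 t 32.1 F [ 0.3  1.  -1. ]
shift cm [-0.27 10.44  0.38]
turn deg [ 0.97 -0.09 -0.12]
```

Emit:
apply_moves(
  plan="-0.2 1 0.1 0.4 0 0 0;0 2 0.1 0.4 0 0 0;0 2.5 0 0 0 0 0;0 2.5 0 0 0 0 0;0 1.5 0 0 0 0 0;0 0.8 0 0 0 0 0;0 0 0 0 0 0 0;0 0 0 0 0 0 0",
)

```text
clock: 32.9
eef_pos: [426.5, 52.8, 40.0]
tcp_rot: [-1.565, 0.002, -1.581]
contact_force: [0.6, 0.6, -0.4]
opening: 0.999
```

Run:
```python
from h import *
go(418.6,58,40,-1.571)
```

```text
pos [426.5  52.8  40. ] rot [-1.565  0.002 -1.581] op 0.999 t 32.9 F [ 0.6  0.6 -0.4]
shift cm [-0.51 -0.   -0.79]
turn deg [-0.36 -0.58 -0.13]
```

Emit:
apply_moves(
  plan="-0.3 0 -0.4 0 0 0 0;-0.1 0 -0.2 0 0 0 0;0 0 0 0 0 0 0;0 0 0 0 0 0 0;0 0 0 0 0 0 1;0 0 0 0 0 0 1;0 0 0 0 0 0 1;0 0 0 0 0 0 1;0 0 0 0 0 0 1;0 -1 0 0 0 0 1;0 -2 0 0 0 0 1;0 -3 0 0 0 0 1;0 -3 0 0 0 0 1;0 -2 0 0 0 0 1;0 0 0 0 0 0 1;0 0 0 0 0 0 1",
)

```text
clock: 34.5
eef_pos: [418.9, 56.8, 158.2]
tcp_rot: [-1.563, 0.003, -1.581]
contact_force: [-0.4, 0.9, -2.1]
opening: 0.687
```

Run:
```python
from h import *
go(494,-283,150,-1.571)
```

```text
pos [418.9  56.8 158.2] rot [-1.563  0.003 -1.581] op 0.687 t 34.5 F [-0.4  0.9 -2.1]
shift cm [33.9   0.8   7.85]
turn deg [-0.47 -0.58 -0.14]
```

Emit:
apply_moves(
  plan="1.5 0 0.3 0 0 0 1;3 0 0.7 0 0 0 1;4 0 0.9 0 0 0 1;4 0 0.9 0 0 0 1;4 0 0.9 0 0 0 1;4 0 0.9 0 0 0 1;4 0 0.9 0 0 0 1;3.5 0 0.9 0 0 0 1;2.5 0 0.6 0 0 0 1;1.5 0 0.4 0 0 0 1;0.8 0 0.2 0 0 0 1;0.4 0 0.1 0 0 0 1;0 0 0 0 0 0 1;0 0 0 0 0 0 1",
)

```text
clock: 35.9
eef_pos: [486.1, -284.1, 139.0]
tcp_rot: [-1.585, 0.012, -1.578]
contact_force: [-0.1, 0.3, -2.1]
opening: 0.693
```

Run:
```python
from h import *
go(493,-284,46,-1.571)
```

```text
pos [ 486.1 -284.1  139. ] rot [-1.585  0.012 -1.578] op 0.693 t 35.9 F [-0.1  0.3 -2.1]
shift cm [0.1  9.29 0.83]
turn deg [ 0.83 -0.39 -0.71]
```

Emit:
apply_moves(
  plan="0 0 0.4 0.4 0 -0.3 1;0 0 0.2 0.4 0 -0.3 1;0 1 0 0 0 0 1;0 1.5 0 0 0 0 1;0 1 0 0 0 0 1;0 0.5 0 0 0 0 1;0 0 0 0 0 0 1;0 0 0 0 0 0 1",
)

```text
clock: 36.7
eef_pos: [492.7, -280.8, 96.7]
tcp_rot: [-1.57, 0.001, -1.574]
contact_force: [0.4, 0.1, -2.2]
opening: 0.693
```

Run:
```python
from h import *
go(493,-284,46,-1.571)
cv2.imwrite("pics/w14.png",r.grab_frame("wrist"))
```

```text
pos [ 492.7 -280.8   96.7] rot [-1.570e+00  1.000e-03 -1.574e+00] op 0.693 t 36.7 F [ 0.4  0.1 -2.2]
shift cm [0.32 5.07 0.02]
turn deg [-0.07 -0.18 -0.06]
```

View pics/w14.png

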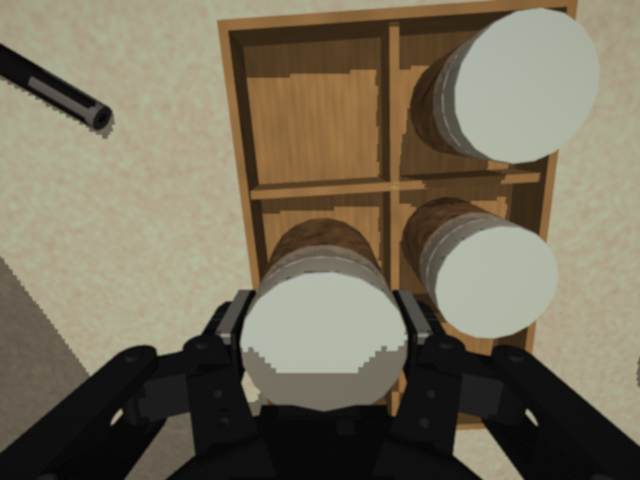

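The jar sits inside the empty middle-left cell's outline, with walls at x≈255 and 390. The packed jar's lid (490,280) is close to the right finger, so I shift 3 mm away from it and open only a little.

Emit:
apply_moves(
  plan="0.2 0 -0.2 0 0 0 1;0.1 1 -0.1 0 0 0 1;0 1.5 0 0 0 0 1;0 1 0 0 0 0 1;0 0.7 0 0 0 0 1;0 0.5 0 0 0 0 1;0 0 0 0 0 0 1;0 0 0 0 0 0 1",
)

```text
clock: 37.55
eef_pos: [490.7, -285.5, 48.2]
tcp_rot: [-1.566, -0.001, -1.575]
contact_force: [0.3, 0.3, -2.5]
opening: 0.689
```

Run:
```python
from h import *
go(490,-284,46,-1.571)
```

```text
pos [ 490.7 -285.5   48.2] rot [-1.566e+00 -1.000e-03 -1.575e+00] op 0.689 t 37.55 F [ 0.3  0.3 -2.5]
shift cm [-0.15  0.22 -0.07]
turn deg [-0.25 -0.21  0.05]
```

Emit:
apply_moves(
  plan="0 0.2 0 0 0 0 1;0 0.1 0 0 0 0 1;0 0 0 0 0 0 1;0 0 0 0 0 0 0.22;0 0 0 0 0 0 0.22;0 0 0 0 0 0 0.22;0 0 0 0 0 0 0.22;0 -0.5 0 0 0 0 0.22;0 -1 0 0 0 0 0.22;0 -2 0 0 0 0 0.22;0 -3 0 0 0 0 0.1;0 -3 0 0 0 0 0;0 -2 0 0 0 0 0;0 -1 0 0 0 0 0;0 0 0 0 0 0 0;0 0 0 0 0 0 0",
)

```text
clock: 39.15
eef_pos: [490.9, -285.9, 182.9]
tcp_rot: [-1.563, -0.004, -1.574]
contact_force: [0.5, 0.8, -0.3]
opening: 1.002
```

Run:
```python
from h import *
go(422.5,154,150,-1.571)
lid((490,-284),z=85);lid((577,-279),z=85)
```

```text
pos [ 490.9 -285.9  182.9] rot [-1.563 -0.004 -1.574] op 1.002 t 39.15 F [ 0.5  0.8 -0.3]
shift cm [-43.98   3.08  -7.03]
turn deg [-0.47 -0.19  0.2 ]
lid px 322 237 pred [321. 236.] P [ 491.1 -285.3   85. ] r 29.4
lid px 441 226 pred [442. 228.] P [ 576.6 -276.9   85. ] r 30.7
```

Emit:
apply_moves(
  plan="-1.5 0 -0.2 0 0 0 0.08;-3.5 0 -0.6 0 0 0 0.08;-4.5 0 -0.7 0 0 0 0.08;-4.5 0 -0.7 0 0 0 0.08;-4.5 0 -0.7 0 0 0 0.08;-4.5 0 -0.7 0 0 0 0.08;-4.5 0 -0.7 0 0 0 0.08;-4.5 0 -0.7 0 0 0 0.08;-4 0.5 -0.7 0 0 0 0.08;-3 1 -0.5 0 0 0 0.08;-2 0.5 -0.4 0 0 0 0.08;-1.2 0 -0.2 0 0 0 0.08;-0.5 0 -0.1 0 0 0 0.08;0 0 0 0 0 0 0.08;0 0 0 0 0 0 0.08",
)

```text
clock: 40.75
eef_pos: [405.8, 163.3, 148.9]
tcp_rot: [-1.585, -0.002, -1.575]
contact_force: [0.6, -0.1, 0.3]
opening: 0.923
```

Run:
```python
from h import *
P=lid((422.5,154));go(P[0],P[1],40,-1.571)
```

```text
lid px 350 262 pred [350. 265.] P [422.1 155.7  80. ] r 29.7
pos [405.9 163.2 148.9] rot [-1.585 -0.002 -1.576] op 0.921 t 40.8 F [-0.8  0.1  0.5]
shift cm [ 0.72 10.87  1.78]
turn deg [ 0.81 -0.27  0.09]
```

Emit:
apply_moves(
  plan="0.4 0.5 0.8 0.4 0 0 0.08;0.2 0.5 0.5 0.3 0 0 0.08;0 1 0 0 0 0 0.08;0 1 0 0 0 0 0.08;0 0.5 0 0 0 0 0.08;0 0 0 0 0 0 0.08;0 0 0 0 0 0 0.08",
)

```text
clock: 41.5
eef_pos: [420.1, 154.0, 109.9]
tcp_rot: [-1.573, -0.002, -1.58]
contact_force: [-0.2, -0.3, 0.4]
opening: 0.922
```

Run:
```python
from h import *
go(422.1,155.3,40,-1.571)
```

```text
pos [420.1 154.  109.9] rot [-1.573 -0.002 -1.58 ] op 0.922 t 41.5 F [-0.2 -0.3  0.4]
shift cm [-0.15  6.99  0.21]
turn deg [ 0.11 -0.51  0.13]
```

Emit:
apply_moves(
  plan="-0.1 1 0.1 0 0 0 0.08;0 1.5 0 0 0 0 0.08;0 2 0 0 0 0 0.08;0 1.5 0 0 0 0 0.08;0 0.7 0 0 0 0 0.08;0 0.3 0 0 0 0 0.08;0 0 0 0 0 0 0.08;0 0 0 0 0 0 0.08",
)

```text
clock: 42.3
eef_pos: [422.9, 156.4, 37.2]
tcp_rot: [-1.568, -0.001, -1.579]
contact_force: [-0.2, 0.4, -0.1]
opening: 0.921
```

Run:
```python
from h import *
go(422.1,155.3,40,-1.571)
```

```text
pos [422.9 156.4  37.2] rot [-1.568e+00 -1.000e-03 -1.579e+00] op 0.921 t 42.3 F [-0.2  0.4 -0.1]
shift cm [ 0.11 -0.28 -0.08]
turn deg [-0.14 -0.44  0.03]
```

Emit:
apply_moves(
  plan="0.1 -0.2 0 0 0 0 0.08;0 0 0 0 0 0 0.08;0 0 0 0 0 0 1;0 0 0 0 0 0 1;0 0 0 0 0 0 1;0 0 0 0 0 0 1;0 0 0 0 0 0 1;0 -1 0 0 0 0 1;0 -2 0 0 0 0 1;0 -3 0 0 0 0 1;0 -3 0 0 0 0 1;0 -2 0 0 0 0 1;0 -1 0 0 0 0 1;0 0 0 0 0 0 1;0 0 0 0 0 0 1",
)

```text
clock: 43.8
eef_pos: [421.5, 155.0, 167.5]
tcp_rot: [-1.568, -0.0, -1.579]
contact_force: [-0.3, -0.2, -2.4]
opening: 0.688
```

Run:
```python
from h import *
go(499,-371.5,165,-1.571)
```

```text
pos [421.5 155.  167.5] rot [-1.568 -0.    -1.579] op 0.688 t 43.8 F [-0.3 -0.2 -2.4]
shift cm [52.58  0.29  8.16]
turn deg [-0.16 -0.44  0.02]
```

Emit:
apply_moves(
  plan="1.5 -0.2 0.2 0 0 0 1;3 -0.2 0.5 0 0 0 1;4 0 0.6 0 0 0 1;4 0 0.6 0 0 0 1;4 0 0.6 0 0 0 1;4 0 0.6 0 0 0 1;4 0 0.6 0 0 0 1;4 0 0.6 0 0 0 1;4 0 0.6 0 0 0 1;4 0 0.6 0 0 0 1;4 0 0.6 0 0 0 1;4 0 0.6 0 0 0 1;3 0 0.5 0 0 0 1;2 0 0.3 0 0 0 1;1 0 0.2 0 0 0 1;0.5 0 0.1 0 0 0 1;0 0 0 0 0 0 1;0 0 0 0 0 0 1",
)

```text
clock: 45.6
eef_pos: [486.6, -371.4, 145.0]
tcp_rot: [-1.601, 0.013, -1.576]
contact_force: [-0.2, 0.2, -3.4]
opening: 0.689
```

Run:
```python
from h import *
go(499,-371.5,95,-1.571)
```

```text
pos [ 486.6 -371.4  145. ] rot [-1.601  0.013 -1.576] op 0.689 t 45.6 F [-0.2  0.2 -3.4]
shift cm [0.06 4.96 1.39]
turn deg [ 1.72 -0.29 -0.74]
```

Emit:
apply_moves(
  plan="0 0 0.5 0.6 0 -0.3 1;0 0 0.3 0.6 0 -0.3 1;0 1 0 0.3 0 0 1;0 1.5 0 0 0 0 1;0 1 0 0 0 0 1;0 0.5 0 0 0 0 1;0 0 0 0 0 0 1;0 0 0 0 0 0 1",
)

```text
clock: 46.4
eef_pos: [494.7, -367.6, 100.5]
tcp_rot: [-1.574, 0.003, -1.573]
contact_force: [-0.1, 1.0, -2.3]
opening: 0.692
```

Run:
```python
from h import *
go(499,-371.5,45,-1.571)
cv2.imwrite("pics/w15.png",r.grab_frame("wrist"))
```

```text
pos [ 494.7 -367.6  100.5] rot [-1.574  0.003 -1.573] op 0.692 t 46.4 F [-0.1  1.  -2.3]
shift cm [0.4  5.54 0.45]
turn deg [ 0.18 -0.11 -0.18]
```

View pics/w15.png

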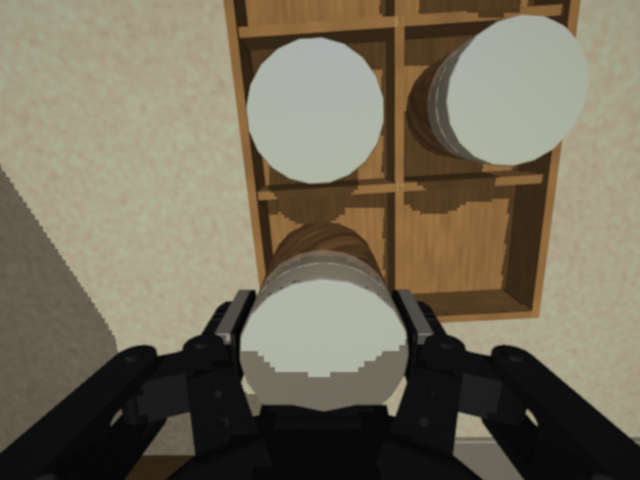

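The jar is over the far-left cell: its divider is at y≈190, the far wall at y≈310 and the side walls at x≈263 and 392. I check the cell centre before lowering.

Run:
```python
from h import *
W=cam("wrist")
for p in [(330,188),(420,320),(540,316),(262,250),(393,250),(400,187)]: print(plane(W,p,40).round(1))
```

```text
[ 498.7 -325.2   40. ]
[ 558.3 -412.3   40. ]
[ 636.6 -409.3   40. ]
[ 456.7 -363.5   40. ]
[ 537.8 -363.6   40. ]
[ 539.8 -324.6   40. ]
```

Emit:
apply_moves(
  plan="0.1 0 0.2 0 0 0 1;0 1 0 0 0 0 1;0 1.5 0 0 0 0 1;0 1.2 0 0 0 0 1;0 0.8 0 0 0 0 1;0 0.5 0 0 0 0 1;0 0 0 0 0 0 1;0 0 0 0 0 0 1",
)

```text
clock: 47.25
eef_pos: [497.2, -369.2, 46.4]
tcp_rot: [-1.573, 0.002, -1.573]
contact_force: [-1.3, 0.8, 2.8]
opening: 0.691
```

Run:
```python
from h import *
go(497.5,-369,44.5,-1.571)
```

```text
pos [ 497.2 -369.2   46.4] rot [-1.573  0.002 -1.573] op 0.691 t 47.25 F [-1.3  0.8  2.8]
shift cm [-0.02  0.19  0.03]
turn deg [ 0.12 -0.13 -0.14]
```

Emit:
apply_moves(
  plan="0 0 0 0 0 0 0.2;0 0 0 0 0 0 0.2;0 0 0 0 0 0 0.2;0 0 0 0 0 0 0.2;0 -0.5 0 0 0 0 0.2;0 -1.5 0 0 0 0 0.2;0 -3 0 0 0 0 0.1;0 -4 0 0 0 0 0;0 -4 0 0 0 0 0;-2 -4 0 0 0 0 0;-3 -4 0 0 0 0 0;-4 -2 0 0 0 0 0;-4 0 0 0 0 0 0;-4 0 0 0 0 0 0;-2 0 0 0 0 0 0;-1 0 0 0 0 0 0;0 0 0 0 0 0 0;0 0 0 0 0 0 0;0 0 0 0 0 0 0",
)

```text
clock: 49.15
eef_pos: [499.1, -166.4, 303.3]
tcp_rot: [-1.555, -0.006, -1.576]
contact_force: [0.8, -0.9, 0.7]
opening: 0.995
```

Run:
```python
from h import *
go(480,-170,300)
for p in [(577,-189),(491,-285),(577,-277),(497.5,-369)]: lid(p,85,box=40)
cv2.imwrite("pics/w16.png",r.grab_frame("wrist"))
a=r.grab_frame("scene");cv2.imwrite("pics/sc16.png",cv2.resize(a[150:450,60:540],(800,500)))
```

```text
pos [ 499.1 -166.4  303.3] rot [-1.555 -0.006 -1.576] op 0.995 t 49.15 F [ 0.8 -0.9  0.7]
shift cm [ 0.37  0.3  -1.91]
turn deg [-0.92  0.    0.32]
lid px 402 216 pred [392. 224.] P [ 586.3 -179.9   85. ] r 30.3
lid px 314 305 pred [314. 305.] P [ 491.  -284.9   85. ] r 29.3
lid px 388 298 pred [388. 298.] P [ 576.5 -276.7   85. ] r 29.7
lid px 335 368 pred [320. 367.] P [ 515.6 -371.2   85. ] r 18.7
```

View pics/sc16.png

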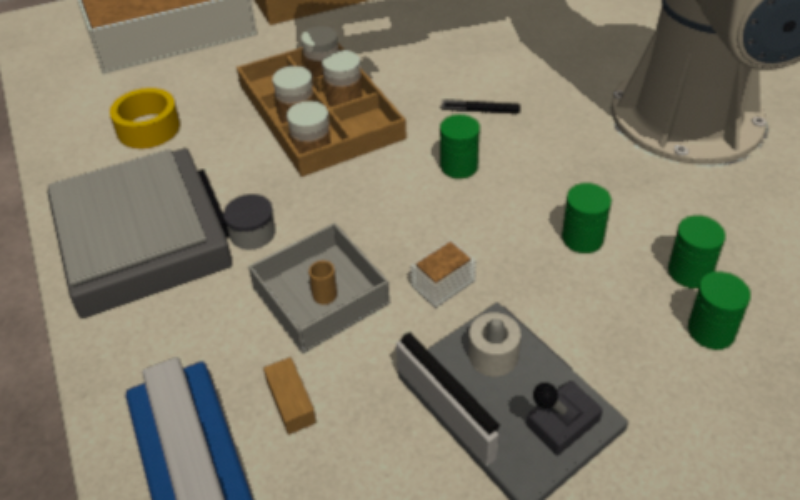

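All jars are in the case, the core is in the tray, the roll is on the spindle and the lever is over. Jar1's lid now reads about 13 mm off where I put it, and the far jar is in shadow, so I check both upright in a close-up.

Run:
```python
from h import *
a=cv2.imread("pics/w16.png")[170:420,230:470];b=r.grab_frame("side")[130:240,290:440]
cv2.imwrite("pics/f17.png",np.hstack([cv2.resize(a,(400,416)),cv2.resize(b,(400,416))]))
```

```text
(no output)
```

View pics/f17.png

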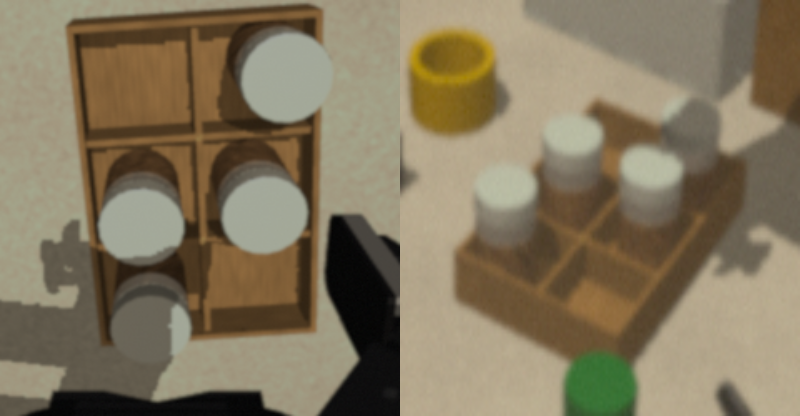

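Run:
```python
from h import *
A=cam("scene");B=cam("side");pts={}
def ball(n,im,u,v,w=22):
    g=cv2.resize(cv2.cvtColor(im,cv2.COLOR_BGR2GRAY)[v-w:v+w,u-w:u+w],None,fx=8,fy=8,interpolation=cv2.INTER_CUBIC)
    best=None
    c=cv2.HoughCircles(cv2.equalizeHist(g),cv2.HOUGH_GRADIENT,1,200,param1=80,param2=12,minRadius=35,maxRadius=80)
    c=c[0][0]/8;print(n,(c[0]+u-w).round(1),(c[1]+v-w).round(1),"r",c[2]);return c[0]+u-w,c[1]+v-w
s0=cv2.imread("pics/scene0.png");d0=cv2.imread("pics/side0.png")
for lab,a,b,pa,pb in (("start",s0,d0,(416,364),(174,325)),("now",r.grab_frame("scene"),r.grab_frame("side"),(387,387),(142,312))):
    P,e=tri(A,ball("scene",a,*pa),B,ball("side",b,*pb));print(lab,P.round(1),round(e,1))
for n in(1,2):print(lid((586,-180),85,box=40).round(1))
go(480,-170,300)
```

```text
scene 415.7 363.7 r 7.0125
side 174.6 325.6 r 9.375
start [469.5 386.7 113.6] 0.2
scene 387.6 386.9 r 7.85
side 128.8 301.2 r 7.575
now [548.9 413.7 138.4] 5.6
lid px 402 216 pred [401. 217.] P [ 586.3 -179.2   85. ] r 30.4
[ 586.3 -179.2   85. ]
lid px 402 217 pred [401. 217.] P [ 586.7 -179.9   85. ] r 30.6
[ 586.7 -179.9   85. ]
pos [ 499.  -165.5  303.1] rot [-1.555 -0.005 -1.575] op 1.004 t 49.7 F [0.3 0.7 0. ]
shift cm [ 0.45  0.28 -1.91]
turn deg [-0.91  0.    0.3 ]
```

Run:
```python
from h import *
A=cam("scene");B=cam("side")
for yaw in(.165,.175,.185):
  e=np.array([np.cos(yaw),np.sin(yaw),0]);n=np.array([-e[1],e[0],0])
  k=np.array([469.6,387.5,112.]);piv=k+38.35*e;piv[2]=42
  for C,p in((A,(387.6,386.9)),(A,(387,386.5)),(B,(142,312.5))):
    o,d=ray(C,p);X=o+d*(n@(piv-o))/(n@d);v=X-piv;print(yaw,"ang",round(np.arctan2(v@e,v[2])+.5,3),"len",round(np.linalg.norm(v),1))
```

```text
0.165 ang 0.92 len 65.9
0.165 ang 0.926 len 69.1
0.165 ang 0.985 len 74.8
0.175 ang 0.921 len 67.6
0.175 ang 0.927 len 70.8
0.175 ang 0.964 len 75.4
0.185 ang 0.922 len 69.4
0.185 ang 0.928 len 72.6
0.185 ang 0.944 len 76.0
```

Run:
```python
from rig import r
print(r.sign_off())
```

```text
the job is handed in; nothing more can be done
None
```

I finished the job and handed it in at about 50 s on the robot's clock. There was no verdict to read. In order, I:
1. took the core off the spindle and stood it in the tray;
2. lowered the roll fully onto the spindle;
3. pushed the lever over until it would go no further;
4. put the three loose jars in empty cells beside the packed one.

**What the last checks showed:**
- **Core and roll:** the core stands upright in the tray. The roll sits flat and centred on the spindle.
- **Jars:** all four look upright in their own cells, judged by eye. Three lids have the right diameter for a jar standing on the case floor. The fourth, in the far-left cell, was in the gripper's shadow, so I could not measure it and checked it by eye only.
- **Bystanders:** the clamshells, the tin and the green look-alikes are where they were, judged by eye.

**What disagreed:**
- **Jar1:** its lid moved about 13 mm after I placed it, probably the announced knock. It now sits against a corner of its cell, upright, and did not move between two readings.
- **Lever:** my angle estimates came out between 0.92 and 0.985 rad. The same fits gave a lever length of 66–76 mm where it should be 80, so they are rough. I took it as fully over because further pushing did not move it.

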